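Tip a heat sink down into its soldering fixture and push it home

ROBOT

A 6-joint arm with a two-finger parallel gripper is mounted at the origin on the work surface. World frame = base frame: x ahead of the robot, y to its left, z up, the work surface at z = 0. Lengths are in m, angles in rad, forces in N, time in s.
With the tool pointing down it reaches from about 0.3 to 0.775 m from the base axis. Payload 14.6 kg.
Tool frame: the origin (TCP) lies midway between the tips of the shut fingers; the grasp point (between the pads) lies 19 mm behind it (ctrl.tcp_to_grasp is the z of the grasp point in the tool frame, in m); z points along the fingers, y is the line along which they close (so a half turn about z gives the same grasp; the last joint's range is limited). The gripper opens to 94 mm and grips with 3 to 60 N. Pads are 16 mm wide; open, the fingers measure 119 mm over their backs; the gripper's body (75 mm by 177 mm) begins 78 mm behind the grasp point.
Start: joints at [-1.304, 0.3, 1.521, -0, 1.321, -0.067], TCP at [0.18, -0.52, 0.178] pointing down, gripper open.
Joint ranges: [-3.03, 3.03], [-0.79, 2.21], [0.23, 2.52], [-1.04, 4.18], [0, 3.07], [-2.55, 2.55]. Speed limits (rad/s): [2.22, 2.22, 2.57, 3.14, 3.14, 3.14].

INTERFACE

Orientations are given as [roll, pitch, yaw] about the fixed x, y, z axes, in that order (R = Rz(yaw) Ry(pitch) Rx(roll)).
In Python, from station import monitor, camera, ctrl gives the robot as it stands.
- The arm moves only by the tool apply_moves, never from a script. Its argument "plan" is one flat list of numbers, 4 for each row, row after row: the shift along the tool's x, y, z in mm, then the turn about the tool's z in rad. In form: [dx, dy, dz, spin, dx, dy, dz, spin, ...]. A call has 1 to 20 rows; each row shifts and turns the commanded pose from where the row before left it, along the tool's axes as they then stand; what a row does not reach is not made up. A row lasts 1/10 s, in which the tool goes at most 50 mm and 8.59 degrees, less where a joint would pass 70% of its speed; a pose out of reach is approached as far as the arm can. A call is refused whole if a number of a shift passes 50 or a number of a turn 0.15, either way. A call with a gripper value outside its range is refused whole. "hand" is the gripper command: -1 is shut, 1 is fully open, values between are in proportion, set as the call begins (left out, the last holds). The fingers move at their own pace and stop on an object; "squeeze" is the grip in N (left out, the last holds). Time passes only in rows, so rows that do not move let the fingers close. It gives the time, the measured TCP pose, the force, the opening and the grip force at its end, in the units of the state.
- monitor.get_obs(): the state, without advancing time (a new reading comes with each control period).
- camera(name): name is "side" or "top"; returns a dict with "image" (480x640x3 uint8, red, green, blue), "range_z" (480x640 float32, m along the optical axis (not along the pixel's ray), 0 where there is no reading), "mtx" (3x3 intrinsics, pixels), "rvec" (rotation vector, rad) and "tvec" (3), from world to camera coordinates, as OpenCV has them. Camera axes: x right, y down, z forward; pixel columns grow to the right and rows downward; lengths in m; the calibration is good to about 2 mm. A picture is of the moment at which its call begins.
- ctrl.hand_in(): hands the job in; it is judged then, once.
The state is a dict: "time_s": time; "qpos": joint angles; "joint_vel": joint speeds; "tau": joint torques, N m; "ee_pos": TCP position; "eef_rot": TCP orientation; "force": force on the tool from outside, world axes, zero at the start; "moment": the same for the moment, N m; "grip_width": finger opening in m; "grip_force": force on a finger pad.
Only numpy, scipy, OpenCV 4.12 (cv2) and the standard library are available. Lean on these libraries where they do the work, as an engineer would, in place of code of your own. Each camera call takes 0.05 s, during which the arm holds its last target. There are 200 camera calls.

TASK

The finned heat sink stands on its end in the loading fixture: push it over towards the red stop so that it lies flat on its base between the blue rails with the fins up, then push it along until its leading end is squarely against the red stop. Do it only by pushing: do not pick it up, and leave the solder spool, the jar and the parts bin where they are.

Things in the scene. Friction and masses are not known exactly. Their poses are not given: they have to be found in the camera images.
- fixture: Fixed fixture, its place and yaw vary: black plate 300 (x) x 116 (y) x 10 mm thick; two blue rails along x, 12 mm wide, 12 mm above the plate, inner faces at y = +-45 mm; a red stop across the +x end, 30 mm above the plate, inner face at x = +130 mm. The -x end is open. Origin: centre of its underside, on the bench; z up, x along the lane to the stop.
- stop_face (a point): Centre of the red stop's inner face, 30 mm above the bench (20 mm above the plate); axes as the fixture's.
- heatsink: Loose aluminium heat sink, 0.28 to 0.52 kg, 120 long (z) x 70 wide (y) x 45 mm thick (x), standing on end in the lane. Solid 8 mm base plate on its +x side, towards the stop (within 2 degrees); the tips of 8 fins along z make a flat -x face. Origin: centre of the end it stands on. Mass centre at x = +6 mm: it tips over its lower base edge, past balance at 16 degrees, and drops flat.
- sink_mid (a point): Centre of the heat sink's 120 x 70 x 45 mm envelope: 70 mm above the bench when standing on the fixture plate, 32.5 mm when lying flat on it. Lying as wanted, the heat sink's x points down and its z to the stop.
- sink_top (a point): Centre of the heat sink's end that is uppermost at the start; once lying it is the leading end, 22.5 mm above the plate, and meets the stop face. Just tipped over it is still about 35 to 65 mm short of the stop.
- sink_foot (a point): Centre of the heat sink's other end (the one it stands on); once lying it is the trailing end, the 70 x 45 mm face to push on.
- spool: Bystander: spool of solder wire with orange flanges, 60 mm across, 50 mm high, standing on the bench beside the fixture. Origin at the centre of its underside.
- jar: Bystander: amber closed jar, 50 mm across, 75 mm high. Origin at the centre of its underside.
- bin: Bystander: open blue bin of capacitors, 100 x 75 x 45 mm high. Origin at the centre of its underside.
Mind the look-alikes: they are no part of the job. Several things have the shape of the heatsink; the one meant has the colours described above.

How it is judged:
On the way, in this order (a step that is already met when the one before it is completed fails the run):
1. the heat sink has been tipped over and lies flat on its base, fins up, not yet at the stop (angle between heatsink's own x axis and vertical above 3.05 rad and height (world z) of sink_mid below 0.04 m), for 0.1 s.
2. the heat sink's leading end is squarely against the red stop (angle between heatsink's own x axis and vertical above 3.05 rad and x of sink_top in the frame of stop_face above -0.004 m and angle between the z axis of heatsink and the x axis of fixture, either way round below 0.05 rad), for 0.2 s.
At the end, for the whole second after the job is handed in: The heat sink lies at rest on the fixture plate between the rails, base down and fins up (within 5 degrees), its leading end within 4 mm of the red stop's face and its length within 3 degrees of the lane (all of step 2 and y of sink_mid in the frame of fixture between -0.016 and 0.016 m and height (world z) of sink_mid below 0.037 m and linear speed of heatsink below 0.01 m/s); the robot touches nothing.
It fails at once if the heat sink is lifted off the plate while upright or tipping (its centre more than 20 mm above its standing height) (height (world z) of sink_mid above 0.09 m).
It fails at once if the heat sink is lifted or carried while lying (its centre more than 15 mm too high) (angle between heatsink's own x axis and vertical above 3 rad and height (world z) of sink_mid above 0.0475 m).
It fails at once if the solder spool is moved by more than 20 mm (distance of spool from where it was at the start of the episode above 0.02 m).
It fails at once if the jar is moved by more than 20 mm (distance of jar from where it was at the start of the episode above 0.02 m).
It fails at once if the parts bin is moved by more than 20 mm (distance of bin from where it was at the start of the episode above 0.02 m).
It also fails if it takes over 45 s, if anything falls off the work surface, if the arm or the gripper's body presses on something with over 40 N, if the wrist force passes 120 N, or if a joint passes its speed limit or range.

## Working session

There is one attempt and no reset: what is moved stays moved. The work goes in short steps, Python scripts to look and compute and a tool call to move; the robot and the scene stay as the last step left them, time stands still between calls to the robot, and variables do not carry over. Pictures are saved under pics/ and viewed, at most 10 in all, crops included, and the job is handed in when it is done.

Besides the shell and the picture viewer there is one more tool, called after "Emit:" by a JSON object that holds its "api" and its "payload". apply_moves: Moves the arm, as the interface text tells. Its arguments: {"type":"object","properties":{"plan":{"type":"array","items":{"type":"number"}},"hand":{"type":"number"},"squeeze":{"type":"number"}},"required":["plan"]}

```bash
mkdir -p pics; cat > h.py <<'E'
import numpy as np, cv2, sys
from station import monitor, camera, ctrl
def snap(n,tag):
    c=camera(n); cv2.imwrite(f'pics/{tag}.png',c['image'][:,:,::-1]); np.savez(f'{tag}.npz',**c); return c
def cloud(c):
    R,_=cv2.Rodrigues(np.array(c['rvec'],float)); K=c['mtx']; z=c['range_z']
    v,u=np.mgrid[:480,:640]
    p=np.stack([(u-K[0,2])/K[0,0]*z,(v-K[1,2])/K[1,1]*z,z],-1)
    w=(p-np.array(c['tvec']).reshape(3))@R; w[z==0]=np.nan
    return w
E
python3 - <<'E'
from h import *
snap('top','top0'); snap('side','side0'); o=monitor.get_obs(); print(o['time_s'],o['ee_pos'],o['eef_rot'],ctrl.tcp_to_grasp)
E
```

```text
0.1 [ 0.18012116 -0.51940615  0.17765306] [-3.14059565e+00 -5.87405768e-05  3.33753857e-01] -0.0188
```

View pics/top0.png

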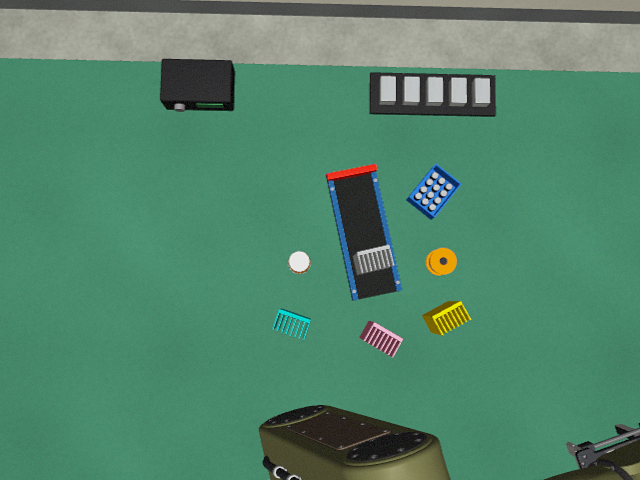

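View pics/side0.png

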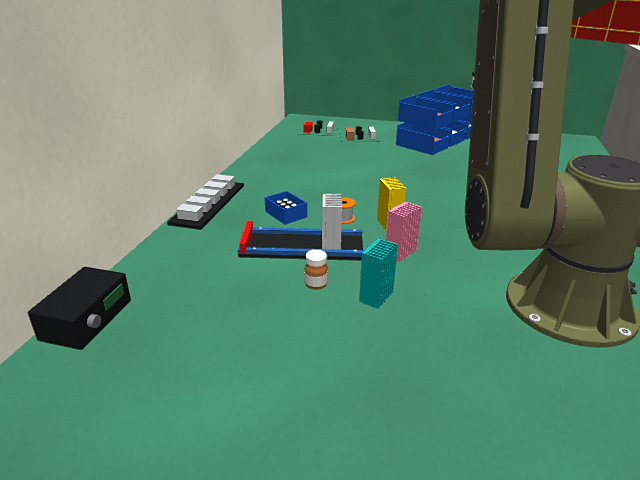

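The top view shows the red stop at (352,172), the lane running down to (375,295), and the silver sink standing in it at (375,260). The jar is at (299,262), the spool at (441,262) and the bin at (433,192). The candidates are silver (375,260), cyan (292,324), pink (381,340) and yellow (446,318). The silver one fits, being bare aluminium and the only one standing in the lane. I'll confirm it in a crop.

```bash
python3 - <<'E'
from h import *
c=dict(np.load('top0.npz')); w=cloud(c); im=c['image'].astype(int)
cv2.imwrite('pics/crop0.png',cv2.resize(c['image'][150:370,260:480,::-1],(600,600),interpolation=cv2.INTER_CUBIC))
hsv=cv2.cvtColor(c['image'],cv2.COLOR_RGB2HSV); H,S,V=[hsv[...,i].astype(int) for i in range(3)]
roi=np.zeros((480,640),bool); roi[150:370,260:480]=1
def rect(m,n):
    p=w[m&roi]; p=p[~np.isnan(p[:,0])]; r=cv2.minAreaRect(p[:,:2].astype(np.float32))
    print(n,len(p),'z',np.percentile(p[:,2],[5,50,95]).round(3),'c',np.round(r[0],4),'size',np.round(r[1],4),'ang',round(r[2],2)); return r
z=w[...,2]; S_=(S>150)
rect(((H<6)|(H>174))&S_&(z>.03)&(z<.06)&(V>90),'red stop')
sub=np.zeros_like(roi); sub[240:280,350:400]=1
rect(sub&(z>.12),'sink top')
lane=np.zeros_like(roi); lane[160:305,320:405]=1
rect(lane&(z>.005)&(z<.06),'fixture')
rect(lane&(H>100)&(H<120)&S_&(z>.012)&(z<.03),'rails')
rect((H>85)&(H<95)&(S>150)&(z>.1),'cyan')
pk=np.zeros_like(roi); pk[315:362,355:408]=1; rect(pk&(z>.1),'pink')
yl=np.zeros_like(roi); yl[295:340,415:475]=1; rect(yl&(z>.1),'yellow')
for n,(a,b,cc,d) in dict(jar=(245,280,283,316),spool=(245,280,422,460),bin=(163,220,404,462)).items():
    m=np.zeros_like(roi); m[a:b,cc:d]=1; rect(m&(z>.03),n)
E
```

```text
red stop 336 z [0.034 0.04  0.044] c [ 0.7328 -0.0566] size [0.0169 0.1152] ang 12.09
sink top 372 z [0.123 0.129 0.134] c [ 0.5281 -0.1012] size [0.0447 0.0708] ang 13.81
fixture 5805 z [0.006 0.012 0.038] c [ 0.5994 -0.0848] size [0.3355 0.1966] ang 0.73
rails 1152 z [0.016 0.021 0.027] c [ 0.5889 -0.0878] size [0.2786 0.115 ] ang 12.4
cyan 322 z [0.114 0.12  0.124] c [0.3883 0.0734] size [0.0699 0.0448] ang 71.91
pink 492 z [0.102 0.118 0.124] c [ 0.3589 -0.1194] size [0.0704 0.0449] ang 60.68
yellow 570 z [0.102 0.117 0.123] c [ 0.4055 -0.2636] size [0.0459 0.0711] ang 28.66
jar 396 z [0.041 0.074 0.08 ] c [0.5223 0.0603] size [0.049 0.046] ang 62.25
spool 567 z [0.045 0.05  0.055] c [ 0.5306 -0.2621] size [0.0584 0.0586] ang 41.48
bin 399 z [0.03  0.041 0.048] c [ 0.6917 -0.2468] size [0.0752 0.103 ] ang 51.74
```

View pics/crop0.png

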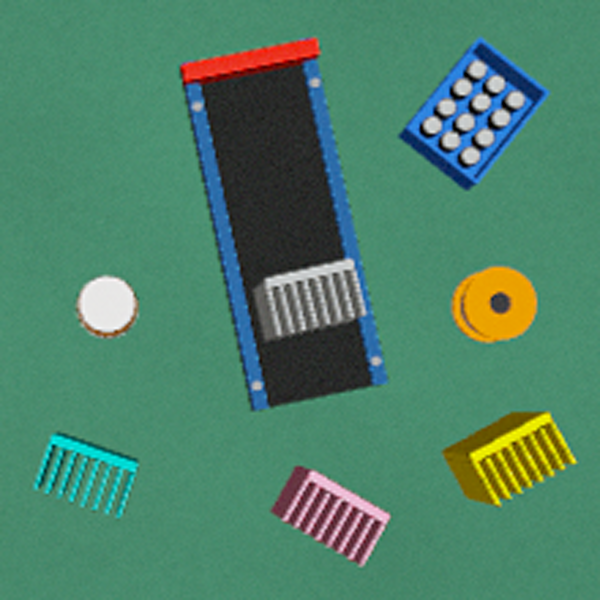

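The crop confirms it: the bare silver sink stands in the lane with its solid base towards the red stop. The lane yaw is about 0.215 rad, with the origin near (0.597,-0.086). The sink's fin face is at about x=-93 in the lane, with y near 0. I'll approach behind it above everything else, with the fingers partly open for a two-point push.

Emit:
{"api": "apply_moves", "payload": {"plan": [0, 0, 0, 0.119, 29, -26, 0, 0, 29, -26, 0, 0, 29, -26, 0, 0, 29, -26, 0, 0, 29, -26, 0, 0, 29, -26, 0, 0, 29, -26, 0, 0, 29, -26, 0, 0, 29, -26, 0, 0, 29, -26, 0, 0, 29, -26, 0, 0, 29, -26, 0, 0, 27, -23, 0, 0, 0, 0, 0, 0, 0, 0, 0, 0], "hand": -0.15}}

```text
time_s: 1.7
ee_pos: [0.475, -0.1121, 0.1778]
eef_rot: [-3.141, 0.001, 0.216]
force: [-0.9, -1.1, -0.1]
grip_width: 0.0399
grip_force: 0.0
```

Emit:
{"api": "apply_moves", "payload": {"plan": [0, 0, 38, 0, 0, 0, 37, 0, 0, 0, 0, 0, 5, 0, 0, 0, 5, 0, 0, 0, 5, 0, 0, 0, 4, 0, 0, 0, 4, 0, 0, 0, 4, 0, 0, 0, 4, 0, 0, 0, 4, 0, 0, 0, 0, 0, 0, 0]}}

```text
time_s: 2.9
ee_pos: [0.5097, -0.1048, 0.1031]
eef_rot: [-3.142, 0.0, 0.215]
force: [-0.8, 0.9, -1.0]
grip_width: 0.0396
grip_force: 0.0
```

```bash
python3 - <<'E'
from h import *
c=snap('side','side1'); cv2.imwrite('pics/crop1.png',cv2.resize(c['image'][150:330,220:460,::-1],(800,600)))
E
```

```text
(no output)
```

View pics/crop1.png

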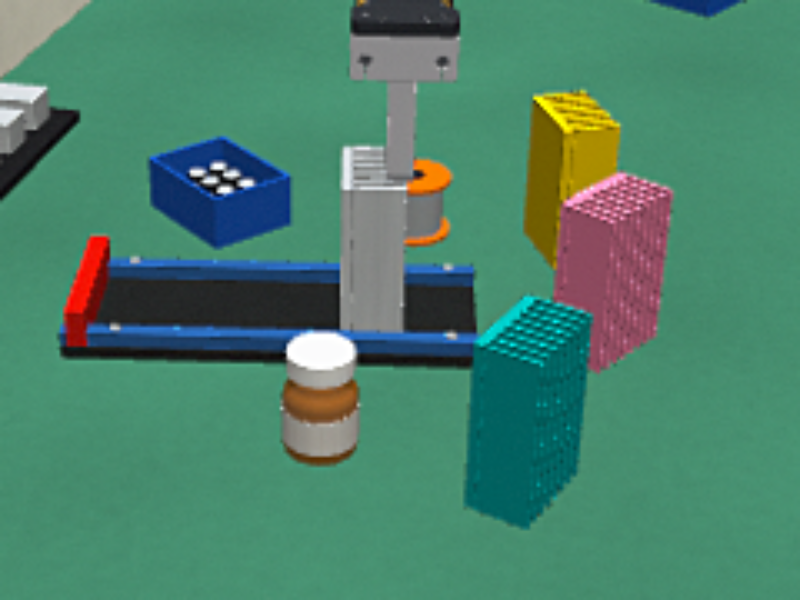

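The sink still stands at crop x 340–405, and the fingers at (400,130) are level with the fin face. I'll check this numerically.

```bash
python3 - <<'E'
from h import *
O=np.array([.597,-.086]);a=.2147;u=np.array([np.cos(a),np.sin(a)]);n=np.array([-u[1],u[0]])
for f in('side0','side1'):
    c=dict(np.load(f+'.npz')); w=cloud(c); L=np.dstack([(w[...,:2]-O)@u,(w[...,:2]-O)@n,w[...,2]])*1000
    print(f)
    for v in (180,186,192,198,202,206,215,225,235,245):
        print(v,[tuple(int(t) for t in np.nan_to_num(L[v,x])) for x in range(318,350,3)])
E
```

```text
side0
180 [(-20, -430, -2), (-30, -426, 0), (-40, -425, 0), (-49, -427, 0), (-59, -431, -1), (-69, -431, -1), (-78, -426, 0), (-88, -427, 0), (-98, -430, 0), (-107, -426, 1), (0, 0, 0)]
186 [(-22, -374, 0), (-32, -373, 1), (-41, -377, 0), (-51, -376, 0), (-60, -376, 0), (-70, -373, 2), (-79, -376, 0), (-88, -378, 0), (-98, -380, 0), (-107, -380, 0), (-117, -383, -1)]
192 [(-24, -329, 0), (-33, -333, -1), (-43, -326, 2), (-52, -337, -2), (-61, -330, 0), (-70, -332, 0), (-79, -337, -1), (-89, -335, -1), (-98, -330, 1), (-107, -333, 0), (-116, -333, 0)]
198 [(-26, -288, 0), (-35, -290, -1), (-51, -7, 129), (-58, -9, 128), (-65, -14, 126), (-72, -14, 126), (-79, -13, 127), (-87, -12, 127), (-96, -179, 51), (-104, -186, 47), (-113, -182, 50)]
202 [(-27, -257, 0), (-36, -265, -2), (-52, 14, 129), (-59, 9, 127), (-66, 8, 127), (-73, 9, 127), (-80, 6, 126), (-87, 9, 127), (-96, -158, 48), (-104, -157, 49), (-112, -154, 51)]
206 [(-28, -231, 0), (-37, -234, -1), (-52, 34, 129), (-59, 35, 129), (-66, 34, 129), (-73, 35, 130), (-80, 34, 129), (-87, 34, 129), (-96, -131, 50), (-104, -131, 49), (
[... 1832 characters left out ...]
 [(-31, -176, -1), (-39, -172, 0), (-53, 36, 106), (-60, 38, 108), (-66, 34, 106), (-73, 34, 106), (-80, 34, 106), (-87, 38, 108), (-97, -132, 22), (-105, -132, 22), (-113, -141, 18)]
225 [(-33, -113, 0), (-41, -116, 0), (-53, 37, 81), (-60, 37, 81), (-67, 34, 80), (-74, 34, 80), (-81, 37, 81), (-88, 33, 80), (-97, -120, -1), (-105, -118, 0), (-113, -118, 0)]
235 [(-36, -44, 8), (-44, -45, 8), (-53, 39, 55), (-60, 35, 53), (-67, 40, 56), (-74, 36, 54), (-82, 37, 55), (-89, 37, 55), (-97, -44, 10), (-105, -46, 9), (-112, -44, 10)]
245 [(-38, 9, 10), (-45, 4, 7), (-53, 36, 26), (-61, 36, 27), (-68, 37, 27), (-75, 35, 26), (-82, 35, 27), (-89, 36, 27), (-97, 4, 9), (-104, 5, 10), (-112, 5, 10)]
```

The finger tips have slid into the slots between the fins: zero force, sink unmoved. I'll back out straight, shut the fingers into one wide block, and push with that.

Emit:
{"api": "apply_moves", "payload": {"plan": [-5, 0, 0, 0, -10, 0, 0, 0, -15, 0, 0, 0, -5, 0, 0, 0]}}

```text
time_s: 3.35
ee_pos: [0.4737, -0.1127, 0.1032]
eef_rot: [-3.142, 0.0, 0.214]
force: [0.5, -0.0, 0.6]
grip_width: 0.0405
grip_force: 0.0
```

Emit:
{"api": "apply_moves", "payload": {"plan": [0, 0, 0, 0, 0, 0, 0, 0, 0, 0, 0, 0, 0, 0, 0, 0, 0, 0, 0, 0, 5, 0, 0, 0, 5, 0, 0, 0, 4, 0, 0, 0, 4, 0, 0, 0, 4, 0, 0, 0, 4, 0, 0, 0, 4, 0, 0, 0, 0, 0, 0, 0], "hand": -1}}

```text
time_s: 4.65
ee_pos: [0.5049, -0.1059, 0.1031]
eef_rot: [-3.142, -0.0, 0.215]
force: [-0.8, -0.1, -0.5]
grip_width: 0.0006
grip_force: 0.0
```

```bash
python3 - <<'E'
from h import *
c=snap('side','side2')
O=np.array([.597,-.086]);a=.2147;u=np.array([np.cos(a),np.sin(a)]);n=np.array([-u[1],u[0]])
w=cloud(c); L=np.dstack([(w[...,:2]-O)@u,(w[...,:2]-O)@n,w[...,2]])*1000
for v in (186,192,206,225,245):
    print(v,[tuple(int(t) for t in np.nan_to_num(L[v,x])) for x in range(312,350,3)])
E
```

```text
186 [(-3, -379, -1), (-13, -381, -2), (-22, -375, 0), (-32, -379, -1), (-41, -374, 1), (-51, -378, 0), (-60, -381, -1), (-69, -382, -1), (-79, -381, -1), (-86, 17, 172), (-92, 16, 171), (-99, 15, 171), (-117, -379, 0)]
192 [(-6, -328, 0), (-15, -334, -2), (-24, -334, -1), (-33, -334, -1), (-43, -331, 0), (-52, -332, 0), (0, 0, 0), (-70, -335, -1), (-79, -333, 0), (-86, 16, 156), (-93, 13, 155), (-100, 15, 156), (-116, -332, 0)]
206 [(-11, -233, -1), (-19, -236, -2), (-28, -231, 0), (-37, -232, 0), (-52, 34, 129), (-59, 31, 127), (-66, 37, 130), (-73, 33, 129), (-80, 34, 129), (-87, 33, 129), (-96, -131, 49), (-104, -132, 49), (-112, -131, 50)]
225 [(-17, -115, 0), (-25, -116, -1), (-33, -118, -1), (-41, -116, 0), (-53, 35, 80), (-60, 32, 79), (-67, 37, 81), (-74, 36, 81), (-81, 34, 80), (-88, 34, 80), (-97, -123, -2), (-105, -116, 1), (-113, -118, 0)]
245 [(-23, 7, 9), (-31, 11, 11), (-38, 9, 10), (-45, 8, 10), (-54, 38, 27), (-61, 38, 28), (-68, 33, 25), (-75, 37, 27), (-82, 36, 27), (-89, 36, 27), (-97, 7, 11), (-104, 6, 10), (-112, 4, 9)]
```

Emit:
{"api": "apply_moves", "payload": {"plan": [4, 0, 0, 0, 4, 0, 0, 0, 0, 0, 0, 0]}}

```text
time_s: 5.0
ee_pos: [0.5127, -0.1042, 0.1031]
eef_rot: [3.142, -0.0, 0.215]
force: [-0.0, -0.2, -0.5]
grip_width: 0.0004
grip_force: 0.0
```

```bash
python3 - <<'E'
from h import *
c=snap('side','side3'); t=snap('top','top3')
print(monitor.get_obs()['force'])
A=cv2.resize(c['image'][170:270,290:370,::-1],(400,500),interpolation=cv2.INTER_CUBIC);B=cv2.resize(t['image'][220:320,335:415,::-1],(400,500),interpolation=cv2.INTER_CUBIC)
cv2.imwrite('pics/crop3.png',np.hstack([A,B]))
E
```

```text
[-0.09879714 -0.30918259 -0.27628134]
```

View pics/crop3.png

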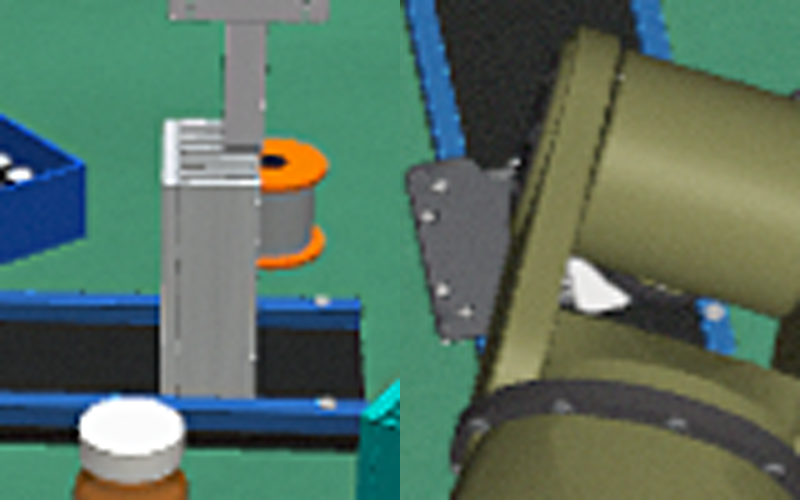

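The finger seems to end just above the sink's top at (245,150) in the crop, so the tips may be higher than the TCP reading suggests. I'll check the finger's bottom edge in the saved frame.

```bash
python3 - <<'E'
from h import *
O=np.array([.597,-.086]);a=.2147;u=np.array([np.cos(a),np.sin(a)]);n=np.array([-u[1],u[0]])
for f,xs in(('side2',(341,344,345)),('side3',(337,341))):
    c=dict(np.load(f+'.npz')); w=cloud(c); L=np.dstack([(w[...,:2]-O)@u,(w[...,:2]-O)@n,w[...,2]])*1000
    for x in xs: print(f,x,[(v,)+tuple(int(t) for t in np.nan_to_num(L[v,x])) for v in range(170,216,3)])
    # project TCP and expected
    e={'side2':(.5049,-.1059,.1031),'side3':(.5127,-.1042,.1031)}[f]
    print(cv2.projectPoints(np.array([e]),c['rvec'],c['tvec'],c['mtx'],None)[0].ravel())
o=monitor.get_obs(); print(o['qpos'],o['ee_pos'],o['eef_rot'])
E
```

```text
side2 341 [(170, -88, 82, 236), (173, -88, 83, 230), (176, -89, 12, 194), (179, -90, 12, 187), (182, -90, 15, 180), (185, -90, 17, 174), (188, -90, 12, 165), (191, -90, 12, 157), (194, -91, 14, 150), (197, -91, 12, 142), (200, -91, 8, 132), (203, -91, 15, 128), (206, -91, 32, 128), (209, -91, 35, 122), (212, -92, 37, 116), (215, -92, 34, 106)]
side2 344 [(170, -95, 83, 237), (173, -95, 82, 230), (176, -96, 13, 195), (179, -96, 14, 188), (182, -97, 16, 181), (185, -97, 14, 173), (188, -97, 11, 164), (191, -97, 12, 157), (194, -98, 14, 151), (197, -98, 13, 143), (200, -98, 7, 132), (203, -101, -143, 53), (206, -101, -133, 49), (209, -102, -134, 39), (212, -102, -130, 32), (215, -102, -133, 22)]
side2 345 [(170, -97, 78, 235), (173, -97, 83, 230), (176, -98, 16, 196), (179, -99, 13, 187), (182, -99, 13, 180), (185, -99, 13, 173), (188, -99, 15, 166), (191, -100, 16, 159), (194, -100, 15, 151), (197, -100, 12, 142), (200, -100, 10, 134), (203, -104, -150, 50), (206, -104, -132, 49), (209, -104, -136, 39), (212, -105, -131, 32), (215, -105, -132, 22)]
[341.75060932 209.91928256]
side3 337
[... 197 characters left out ...]
-82, 14, 143), (200, -82, 7, 132), (203, -82, 20, 130), (206, -82, 33, 129), (209, -82, 38, 123), (212, -82, 36, 115), (215, -83, 38, 108)]
side3 341 [(170, -88, 81, 236), (173, -88, 82, 229), (176, -89, 16, 196), (179, -90, 12, 187), (182, -90, 13, 180), (185, -90, 13, 172), (188, -90, 13, 165), (191, -90, 14, 158), (194, -91, 18, 152), (197, -91, 10, 141), (200, -91, 6, 132), (203, -91, 15, 128), (206, -91, 31, 128), (209, -91, 39, 124), (212, -92, 35, 114), (215, -92, 36, 108)]
[338.38491206 209.84710196]
[-2.70813665e-01  3.15646821e-01  1.68439115e+00  4.85399868e-05
  1.14171283e+00  1.08505335e+00] [ 0.51230664 -0.10423586  0.10307696] [-3.14147979e+00  1.19243972e-04  2.14909125e-01]
```

The depth shows the fingertips at z≈0.132 and the gripper body also about 29 mm above the reported pose, while x and y agree. So the reported z reads about 29 mm too low: the fingers were hovering just over the sink's top and weren't in its slots. From here I'll take true tip z as reported + 29 mm. I'll back off, lower to a true z of about 0.095, and push.

Emit:
{"api": "apply_moves", "payload": {"plan": [-13, 0, 0, 0, -13, 0, 0, 0, -13, 0, 0, 0, 0, 0, 19, 0, 0, 0, 19, 0, 0, 0, 0, 0, 5, 0, 0, 0, 5, 0, 0, 0, 5, 0, 0, 0, 4, 0, 0, 0, 4, 0, 0, 0, 4, 0, 0, 0, 4, 0, 0, 0, 4, 0, 0, 0, 0, 0, 0, 0], "hand": -0.15}}

```text
time_s: 6.6
ee_pos: [0.5088, -0.1051, 0.0651]
eef_rot: [3.142, -0.0, 0.215]
force: [0.3, 0.1, -0.3]
grip_width: 0.0397
grip_force: 0.0
```

```bash
python3 - <<'E'
from h import *
c=snap('side','side4'); cv2.imwrite('pics/crop4.png',cv2.resize(c['image'][150:330,220:460,::-1],(800,600)))
E
```

```text
(no output)
```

View pics/crop4.png

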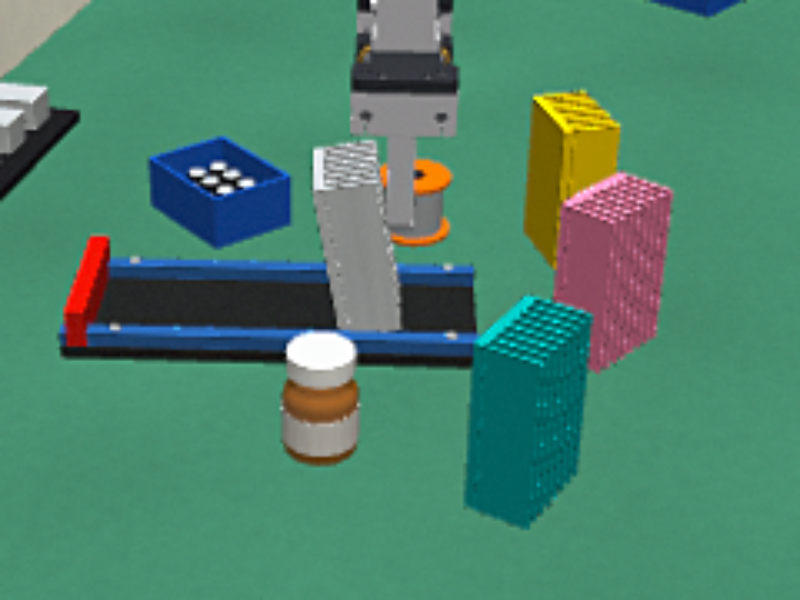

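The sink, with its top at (345,165) in the crop, is now tilting about 8–9° towards the stop with its foot in place. I'll push on past balance, then hold.

Emit:
{"api": "apply_moves", "payload": {"plan": [4, 0, 0, 0, 4, 0, 0, 0, 4, 0, 0, 0, 4, 0, 0, 0, 3, 0, 0, 0, 0, 0, 0, 0, 0, 0, 0, 0, 0, 0, 0, 0, 0, 0, 0, 0, 0, 0, 0, 0, 0, 0, 0, 0]}}

```text
time_s: 7.75
ee_pos: [0.5269, -0.1011, 0.0652]
eef_rot: [3.142, -0.0, 0.215]
force: [-1.1, 0.0, -0.6]
grip_width: 0.0398
grip_force: 0.0
```

```bash
python3 - <<'E'
from h import *
c=snap('side','side5'); cv2.imwrite('pics/crop5.png',cv2.resize(c['image'][150:330,220:460,::-1],(800,600)))
E
```

```text
(no output)
```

View pics/crop5.png

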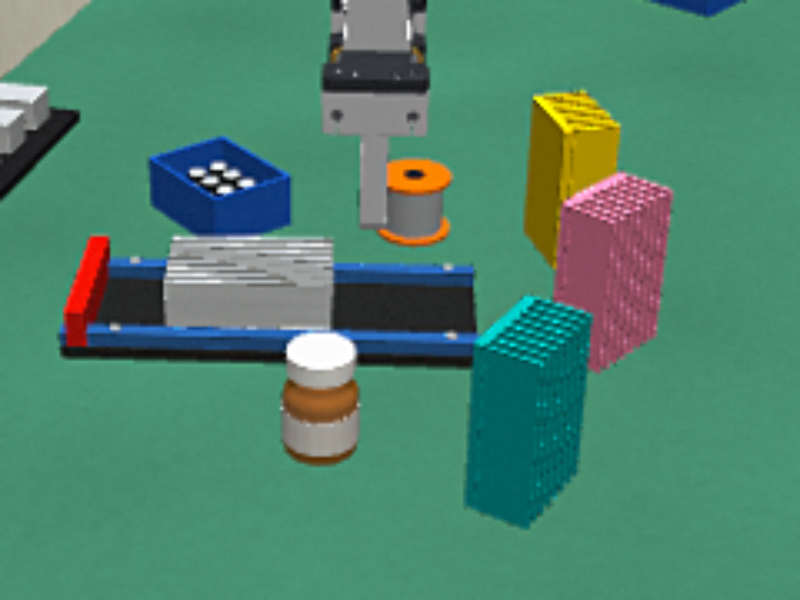

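The sink lies flat with its fins up between the rails, at crop (165–332, 240–328), well short of the stop. I'll back off, lower behind its trailing end, and push it along.

Emit:
{"api": "apply_moves", "payload": {"plan": [-10, 0, 0, 0, 0, 0, 20, 0, 0, 0, 20, 0, 0, 0, 20, 0, 0, 0, 0, 0, 6, 0, 0, 0, 6, 0, 0, 0, 6, 0, 0, 0, 6, 0, 0, 0, 6, 0, 0, 0, 6, 0, 0, 0, 6, 0, 0, 0, 6, 0, 0, 0, 5, 0, 0, 0, 5, 0, 0, 0, 4, 0, 0, 0, 4, 0, 0, 0, 0, 0, 0, 0]}}

```text
time_s: 9.6
ee_pos: [0.5822, -0.089, 0.005]
eef_rot: [3.142, -0.001, 0.215]
force: [0.2, -0.1, 0.2]
grip_width: 0.04
grip_force: 0.0
```

```bash
cat > m.py <<'E'
from h import *
import sys
c=snap('side',sys.argv[1]); cv2.imwrite(f'pics/c{sys.argv[1]}.png',cv2.resize(c['image'][150:330,220:460,::-1],(800,600)))
O=np.array([.597,-.086]);a=.2147;u=np.array([np.cos(a),np.sin(a)]);n=np.array([-u[1],u[0]])
w=cloud(c); L=np.dstack([(w[...,:2]-O)@u,(w[...,:2]-O)@n,w[...,2]])*1000
m=(L[...,2]>49)&(L[...,2]<59)&(abs(L[...,1])<40)&(L[...,0]>-60)&(L[...,0]<135)
p=L[m]; f=(L[...,2]>60)&(L[...,2]<110)&(abs(L[...,1])<45)&(abs(L[...,0])<130)
print('top x',np.percentile(p[:,0],[1,99]),'y',np.percentile(p[:,1],[2,98]),cv2.minAreaRect(p[:,:2].astype(np.float32)))
print('finger x',np.percentile(L[f][:,0],[2,98]),'min z',L[f][:,2].min())
r=(L[...,2]>20)&(L[...,2]<45)&(L[...,0]>100)&(L[...,0]<160)&(abs(L[...,1])<45)&(c['image'][...,0]>150)&(c['image'][...,1]<80)
print('red x',np.percentile(L[r][:,0],[2,98]))
E
python3 m.py side6
```

```text
top x [-20.34776414 115.18913527] y [-33.04294085  38.94737846] ((46.94165802001953, 2.131072998046875), (139.36204528808594, 75.50321960449219), 0.23516406118869781)
finger x [-22.96677094  -4.09859904] min z 60.07026148677073
red x [132.69789121 146.63583435]
```

View pics/cside6.png

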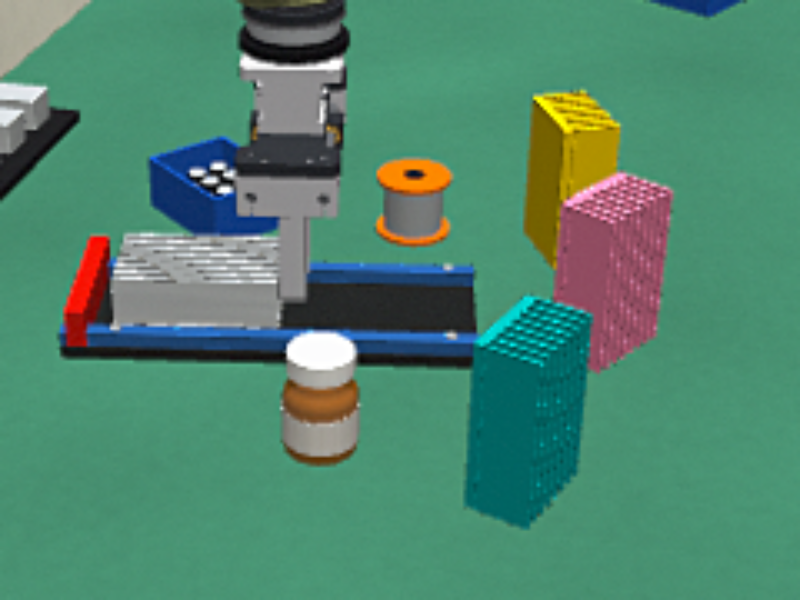

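The sink is sliding squarely, with its leading end at crop x≈112 and the stop face at ≈92, so about 15 mm remains. I'll finish slowly and watch the force.

Emit:
{"api": "apply_moves", "payload": {"plan": [3, 0, 0, 0, 3, 0, 0, 0, 3, 0, 0, 0, 2, 0, 0, 0, 1, 0, 0, 0, 1, 0, 0, 0, 0, 0, 0, 0, 0, 0, 0, 0]}}

```text
time_s: 10.45
ee_pos: [0.5945, -0.0864, 0.0053]
eef_rot: [3.141, -0.0, 0.215]
force: [-0.3, -0.3, -0.5]
grip_width: 0.04
grip_force: 0.1
```

Emit:
{"api": "apply_moves", "payload": {"plan": [1, 0, 0, 0, 1, 0, 0, 0, 0, 0, 0, 0]}}

```text
time_s: 10.75
ee_pos: [0.5964, -0.086, 0.0053]
eef_rot: [3.141, -0.0, 0.215]
force: [-1.9, -0.1, 1.6]
grip_width: 0.04
grip_force: 0.9
```

Emit:
{"api": "apply_moves", "payload": {"plan": [1, 0, 0, 0, 1, 0, 0, 0, 0, 0, 0, 0]}}

```text
time_s: 11.05
ee_pos: [0.5984, -0.0856, 0.0052]
eef_rot: [3.141, -0.0, 0.215]
force: [-2.7, 0.1, 1.6]
grip_width: 0.0401
grip_force: 1.3
```

Emit:
{"api": "apply_moves", "payload": {"plan": [1, 0, 0, 0, 1, 0, 0, 0, 0, 0, 0, 0]}}

```text
time_s: 11.35
ee_pos: [0.5984, -0.0855, 0.0051]
eef_rot: [-3.141, 0.004, 0.215]
force: [-18.3, -3.0, 11.8]
grip_width: 0.0399
grip_force: 9.1
```

The force rises to 18 N with the tool stopped, so the sink is firmly against the stop. I'll back straight off, then lift clear.

Emit:
{"api": "apply_moves", "payload": {"plan": [-2, 0, 0, 0, -10, 0, 0, 0, -20, 0, 0, 0, -20, 0, 0, 0, 0, 0, -40, 0, 0, 0, -40, 0, 0, 0, -40, 0, -30, 0, 0, 0, -30, 0, 0, 0, 0, 0, 0, 0]}}

```text
time_s: 12.35
ee_pos: [0.4885, -0.1093, 0.1253]
eef_rot: [3.141, -0.0, 0.214]
force: [-0.3, 0.5, -0.2]
grip_width: 0.0398
grip_force: 0.0
```

```bash
python3 m.py side7; python3 - <<'E'
from h import *
a=cv2.imread('pics/side7.png')[200:270,230:350]; t=snap('top','top7')['image'][150:310,310:430,::-1]
cv2.imwrite('pics/fin.png',np.hstack([cv2.resize(a,(400,520)),cv2.resize(t,(390,520))]))
E
```

```text
top x [ 13.1685027  131.30290482] y [-32.35655331  38.65871429] ((72.45590209960938, 2.167102813720703), (75.27236938476562, 120.288330078125), 89.84644317626953)Traceback (most recent call last):
  File "m.py", line 9, in <module>
    print('finger x',np.percentile(L[f][:,0],[2,98]),'min z',L[f][:,2].min())
                     ~~~~~~~~~~~~~^^^^^^^^^^^^^^^^^^
    return _quantile_unchecked(
        a, q, axis, out, overwrite_input, method, keepdims, weights)
    return _ureduce(a,
                    func=_quantile_ureduce_func,
    ...<5 lines>...
                    overwrite_input=overwrite_input,
                    method=method)
    r = func(a, **kwargs)
    result = _quantile(arr,
                       quantiles=q,
    ...<2 lines>...
                       out=out,
                       weights=wgt)
    slices_having_nans = np.isnan(arr[-1, ...])
                                  ~~~^^^^^^^^^
IndexError: index -1 is out of bounds for axis 0 with size 0
```

View pics/fin.png

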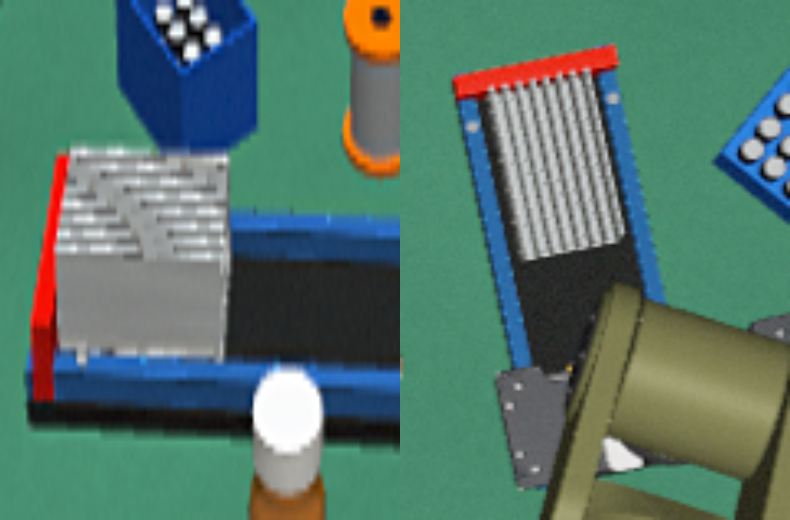

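The sink lies fins up, centred and square against the red stop (leading end at x≈131 mm, yaw error about 0.2°), and the arm is clear. The crash in `m.py` only means no finger is in view any more. I'm handing in.

```bash
python3 -c "
from station import ctrl; print(ctrl.hand_in())"
```

```text
the job is handed in; nothing more can be done
None
```

The heat sink was tipped over and pushed along until it lay flat, fins up and square against the red stop. The spool, jar and bin were never touched, and I handed the job in at about 12 s; the hand-in returned no verdict.

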